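# Square up and space an LED driver on its gear tray

### The job

The next LED driver has to stand square on the gear tray, one square-blade's width from the driver that is already screwed down under bright steel brackets. Without lifting it, slide the steel square along the bench until its stock is flush against the tray's front edge and the edge of its blade touches the screwed-down driver; then push the loose driver sideways along the tray until its side is flush against the other edge of the blade, keeping it roughly in line with its neighbour. Leave the square and driver lying there, and leave the other things on the bench alone.

Things in the scene. Friction and masses are not known exactly. Their poses are not given: they have to be found in the camera images.
- tray: White sheet-metal gear tray, fixed: 180 (x) x 440 (y) x 10 mm high. Origin: centre of its underside, on the bench. x points away from the robot, y left along the tray, z up; yaw varies. Front edge: vertical face at x = -90. At the far edge two toggle clamps (y = +-195, x 70 to 185, up to 45 mm high) and a white terminal block (x 80, y 0, 14 x 30 x 10 mm).
- tray_edge (a point): Middle of the tray's front edge, on its top surface (tray x = -90, y = 0, z = 10 mm); axes as the tray's.
- fixed_driver: Driver already screwed down, cannot move: black box 110 (x) x 78 (y) x 34 mm high (26 mm at the x ends), flat vertical sides, held down by a bright steel bracket 36 mm wide with a screw at each x end. Origin: centre of its underside, on the tray's top (10 mm above the bench); axes parallel to the tray's. On the left or right half of the tray, about 125 mm from its middle.
- loose_driver: Loose LED driver on the tray's other half, same black box without the steel brackets (a bare lug 8 x 36 x 5 mm at each x end); it may stand skewed by up to 10 degrees; 0.26 to 0.47 kg. Origin: centre of its underside; x along its 110 mm, y across its 78 mm, z up.
- square: Steel engineer's square lying flat, 0.44 to 0.63 kg. Stock 24 (x) x 105 (y) x 25 mm high, on the bench before the tray. Thin blade along +x at the stock's +y end: y 24.5 to 52.5, reaching x = 162, 11 to 14 mm above the bench, so it passes just over the tray, between the drivers. Origin: centre of the stock's underside. Inner face (x = 12) goes against the tray edge; outer face x = -12.
- stock_face (a point): Middle of the stock's inner face (square x = 12, y = 0, z = 12.5 mm).
- blade_mid (a point): Middle of the free blade (square x = 87, y = 38.5, z = 12.5 mm); its two edges are 14 mm to either side in y.
- screwdriver: Bystander: screwdriver with a green handle, 200 mm, lying to the left in front of the tray. Origin within its length, on the bench.
- tape_roll: Bystander: roll of yellow tape lying flat, 90 mm across, 19 mm high, to the right in front of the tray. Origin at its centre, on the bench.
- screw_dish: Bystander: round steel dish with screws, 80 mm across, 22 mm high, left of the tray. Origin at its centre, on the bench.
- terminal_strip: Bystander: white terminal strip 22 x 96 x 20 mm high, right of the square, towards the robot. Origin at its centre, on the bench.
- end_cap: Bystander: grey plastic end cap 30 x 85 x 24 mm high, right of the tray. Origin at its centre, on the bench.
Not all that is in view belongs to the job. Leave any red or yellow look-alike of the square alone. Leave any blue look-alike of the loose_driver alone.

How it is judged:
On the way, in this order (a step that is already met when the one before it is completed fails the run):
1. the square's stock is flush against the tray's front edge and its blade touches the screwed-down driver (x of stock_face in the frame of tray_edge between -0.0025 and 0.0025 m and angle between the x axis of square and the x axis of tray, either way round below 0.02 rad and (y of blade_mid in the frame of fixed_driver between 0.0505 and 0.0555 m or y of blade_mid in the frame of fixed_driver between -0.0555 and -0.0505 m)), for 0.3 s.
2. the loose driver is pushed flush against the other edge of the blade (x of loose_driver in the frame of fixed_driver between -0.03 and 0.03 m and angle between the x axis of loose_driver and the x axis of tray, either way round below 0.03 rad and ((y of blade_mid in the frame of fixed_driver between 0.0505 and 0.0555 m and y of loose_driver in the frame of fixed_driver between 0.102 and 0.11 m) or (y of blade_mid in the frame of fixed_driver between -0.0555 and -0.0505 m and y of loose_driver in the frame of fixed_driver between -0.11 and -0.102 m))), for 0.2 s.
At the end, for the whole second after the job is handed in: Square flat on the bench: stock within 2.5 mm and 0.02 rad of the tray edge, blade within 2.5 mm of the screwed-down driver. Loose driver flat on the tray on the blade's other side: 28 +-4 mm from the screwed-down one, within 0.03 rad of square, within 30 mm of level with it. Both at rest (all of step 1 and all of step 2 and z of loose_driver in the frame of tray between 0.0075 and 0.0125 m and height (world z) of square below 0.004 m and angle between each of square, loose_driver's own z axis and vertical below 0.03 rad and linear speed of each of square, loose_driver below 0.01 m/s); the robot touches nothing.
It fails at once if the square is lifted (its underside more than 12 mm off the bench) or tipped more than 0.15 rad (height (world z) of square above 0.012 m or angle between square's own z axis and vertical above 0.15 rad).
It fails at once if the loose driver is lifted more than 12 mm off the tray or tipped more than 0.25 rad (z of loose_driver in the frame of tray above 0.022 m or angle between loose_driver's own z axis and vertical above 0.25 rad).
It fails at once if another thing on the bench (screwdriver, tape, dish, terminal strip or end cap) is moved more than 25 mm (distance of any of screwdriver, tape_roll, screw_dish, terminal_strip, end_cap from where it was at the start of the episode above 0.025 m).
It also fails if it takes over 69 s, if anything falls off the work surface, if the arm or the gripper's body presses on something with over 40 N, if the wrist force passes 120 N, or if a joint passes its speed limit or range.

### The arm

A 7-joint arm with a two-finger parallel gripper is mounted at the origin on the work surface. World frame = base frame: x ahead of the robot, y to its left, z up, the work surface at z = 0. Lengths are in m, angles in rad, forces in N, time in s.
With the tool pointing down it reaches from about 0.35 to 0.9 m from the base axis. Payload 19.9 kg.
Tool frame: the origin (TCP) lies between the finger pads; the fingertips stand 19 mm ahead of it and the grasp point (between the pads) is the TCP; z points along the fingers, y is the direction in which the jaws open and shut (so a half turn about z gives the same grasp; the last joint's range is limited). The gripper opens to 94 mm and grips with 3 to 60 N. Pads are 16 mm wide; open, the fingers measure 119 mm over their backs; the gripper's body (75 mm by 177 mm) begins 78 mm behind the grasp point.
Start: joints at [1.274, 0.417, -0.01, 1.614, 0.005, 1.111, -0.053], TCP at [0.158, -0.605, 0.224] pointing down, gripper open.
Joint ranges: [-2.81, 2.81], [-0.39, 2.02], [-1.27, 1.25], [0.06, 2.57], [-1.19, 4.33], [0.19, 2], [-2.82, 2.82]. Speed limits (rad/s): [1.89, 1.89, 2.39, 2.39, 3.01, 3.01, 3.01].

### API

Orientations are given as a 3x3 rotation matrix whose columns are the frame's x, y, z axes.
In Python, from rig import robot gives the robot as it stands. Calls block until the motion is done:
- robot.move_ptp(position, orientation): joint-space move of the TCP to a pose.
- robot.move_linear(position, velocity=0.15, frame=None, threshold=None): straight line of the TCP; frame=None keeps the orientation; velocity is the mean speed in m/s. With threshold (N) it stops when the force on the tool has changed by that much, and returns True; else False.
- robot.goto_joints(angles): joint-space move.
- robot.gripper_to(opening): finger opening in m; the grip force is fixed at half the most; returns when the fingers have stopped.
- robot.pause(seconds).
- robot.ik(position, orientation): joint angles nearest the present ones, or None.
- robot.get_state(): the state.
- robot.grab_frame(name): name is "side" or "top"; returns the picture (420x560x3 uint8, red, green, blue); there is no depth.
- robot.camera_info(name): a dict with "fx", "fy", "cx", "cy" (pixels), "dist" ([k1, k2, p1, p2, k3] as OpenCV has them; the pictures are not rectified), "rvec" (rotation vector, rad) and "tvec" (3), from world to camera coordinates, as OpenCV has them. Camera axes: x right, y down, z forward; pixel columns grow to the right and rows downward; lengths in m; the calibration is good to about 2 mm. A picture is of the moment at which its call begins. camera_info takes no time and is no camera call.
A pose or a line that the arm cannot do raises robot.PlanningError and nothing moves.
- robot.sign_off(): hands the job in, once; it reports no verdict.
The state is a dict: "time": time; "qpos": joint angles; "joint_vel": joint speeds; "effort": joint torques, N m; "ee_pos": TCP position; "tool_rot": TCP orientation; "force": force on the tool from outside, world axes, zero at the start; "moment": the same for the moment, N m; "opening": finger opening in m.
Only numpy, scipy, OpenCV 4.12 (cv2) and the standard library are available. Lean on these libraries where they do the work, as an engineer would, in place of code of your own. Each camera call takes 0.05 s, during which the arm holds its last target. There are 200 camera calls.

## Working session

There is one attempt and no reset: what is moved stays moved. The work goes in short steps, each a Python script; the robot and the scene stay as the last script left them, time stands still between calls to the robot, and variables do not carry over. Pictures are saved under pics/ and viewed, about 8 in all and at most 12, crops included, and the job is handed in when it is done.

```bash
ls; mkdir -p pics
python3 - <<'E'
from rig import robot
import cv2
for n in("top","side"):
    im=robot.grab_frame(n); cv2.imwrite(f"pics/{n}0.png",cv2.resize(im[:,:,::-1],(784,588),interpolation=cv2.INTER_CUBIC))
    cv2.imwrite(f"pics/{n}0_raw.png",im[:,:,::-1]); print(robot.camera_info(n))
print(robot.get_state())
E
```

```text
pics
{'fx': 530.3286050536914, 'fy': 530.3286050536914, 'cx': 273.1279034403035, 'cy': 213.35836818668307, 'dist': array([0.04358541, 0.        , 0.        , 0.        , 0.        ]), 'rvec': array([ 2.18946717, -2.19263893,  0.07721461]), 'tvec': array([-0.04264482,  0.43757906,  1.61131211])}
{'fx': 484.97509966714455, 'fy': 484.97509966714455, 'cx': 279.6878054018261, 'cy': 200.1231102870414, 'dist': array([-0.15467275,  0.        ,  0.        ,  0.        ,  0.        ]), 'rvec': array([ 0.76264777, -2.61465837,  1.09440207]), 'tvec': array([0.34253075, 0.22333248, 1.22670847])}
{'time': 0.1, 'qpos': array([ 1.27347855,  0.41793255, -0.01027346,  1.61412167,  0.00468453,
        1.11064802, -0.05298291]), 'joint_vel': array([ 8.51909584e-04, -1.49333446e-03, -2.90586524e-04, -1.64022048e-03,
       -8.15366132e-05,  9.41573989e-04,  4.36735764e-04]), 'effort': array([ 2.46782520e-04, -8.52574754e+01,  6.39264341e-01, -4.26688206e+01,
       -4.89521655e-02,  1.63331983e-02,  8.71929217e-06]), 'ee_pos': array([ 0.15804773, -0.6043658 ,  0.22387331]), 'tool_rot': array([[ 9.67458896e-01,  2.53027982e-01, -3.54118261e-04],
       [ 2.53028216e-01, -9.67458355e-01,  1.02662938e-03],
       [-8.28287109e-05, -1.08282363e-03, -9.99999410e-01]]), 'force': array([ 0.10660239, -0.08068706,  0.32057153]), 'moment': array([-0.0243321 , -0.05002625, -0.01921531]), 'opening': 0.09401912520181006}
```

View pics/top0.png

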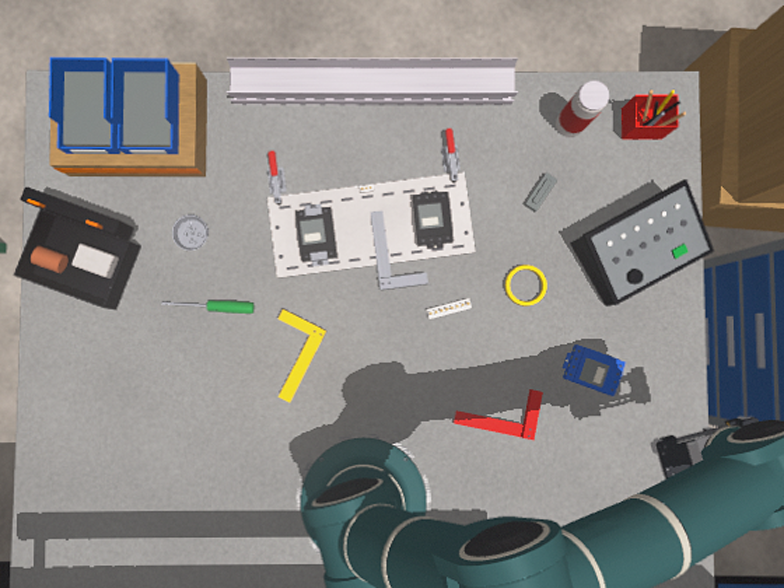

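View pics/side0.png

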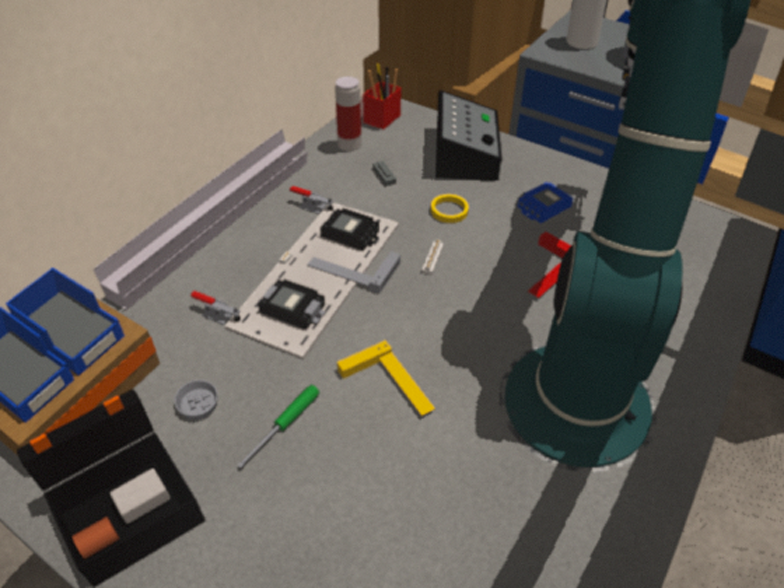

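Candidates for the square: grey (385–425, 280), yellow (300,350), red (500,420) → the grey steel one. For the loose driver: black (433,220) without brackets, blue (595,368) → the black one. The fixed driver is (316,235), with bright brackets. Next is a close crop to check these choices.

```bash
cat > h.py <<'E'
import numpy as np, cv2
from rig import robot
def cam(n="top"):
    c=robot.camera_info(n); K=np.array([[c['fx'],0,c['cx']],[0,c['fy'],c['cy']],[0,0,1]]); return K,c['dist'],c['rvec'],c['tvec']
def px2w(px,z,n="top"):
    K,d,r,t=cam(n); R=cv2.Rodrigues(r)[0]
    u=cv2.undistortPoints(np.array(px,float).reshape(-1,1,2),K,d).reshape(-1,2)
    C=-R.T@t; D=np.c_[u,np.ones(len(u))]@R
    return C+D*((z-C[2])/D[:,2])[:,None]
def w2px(p,n="top"):
    K,d,r,t=cam(n); return cv2.projectPoints(np.array(p,float).reshape(-1,1,3),r,t,K,d)[0].reshape(-1,2)
def crop(im,x0,y0,x1,y1,s,name):
    c=im[y0:y1,x0:x1,::-1]; cv2.imwrite(name,cv2.resize(c,None,fx=s,fy=s,interpolation=cv2.INTER_CUBIC))
E
python3 - <<'E'
from h import *
im=cv2.imread("pics/top0_raw.png")[:,:,::-1]
crop(im,185,115,345,215,5,"pics/c1.png")
E
```

```text
(no output)
```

View pics/c1.png

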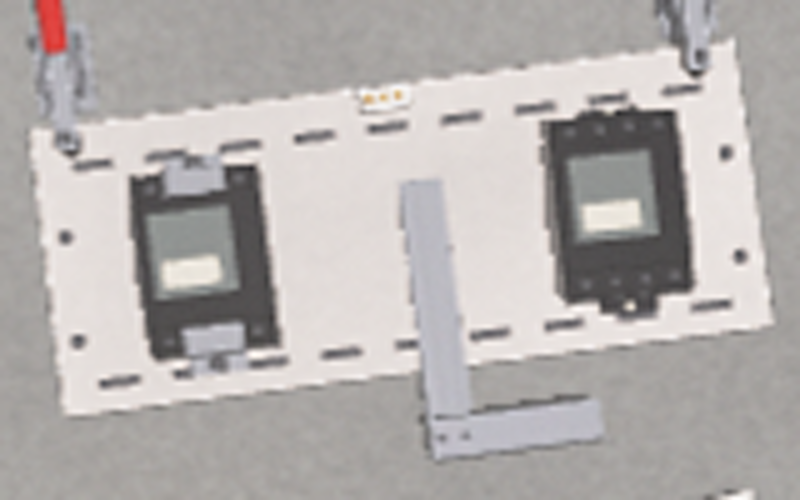

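The crop shows the steel square with its blade (402–440,180) → (467,412) and stock (430–604,398–459). The fixed driver is bracketed at (205,260), and the loose black driver with bare lugs is at (618,205). I'll fit their poses next.

```bash
cat >> h.py <<'E'
from scipy.optimize import least_squares
def T(p,pts):
    c,s=np.cos(p[2]),np.sin(p[2]); q=np.array(pts,float).copy(); q[:,:2]=q[:,:2]@np.array([[c,s],[-s,c]])+p[:2]; return q
def fit(model,px,p0):
    r=least_squares(lambda p:(w2px(T(p,model))-px).ravel(),p0); return r.x,np.sqrt((r.fun**2).mean())
TRAY=[[.09,.22,.01],[.09,-.22,.01],[-.09,-.22,.01],[-.09,.22,.01]]
DRV=[[.055,.039,.036],[.055,-.039,.036],[-.055,-.039,.036],[-.055,.039,.036]]
SQ=[[162e-3,52.5e-3,.014],[162e-3,24.5e-3,.014],[12e-3,-52.5e-3,.025],[-12e-3,-52.5e-3,.025],[-12e-3,52.5e-3,.025]]
def c2r(px,x0,y0,s): return np.array([x0,y0])+(np.array(px,float)+.5)/s-.5
def local(p,q): # pose q in frame p
    c,s=np.cos(p[2]),np.sin(p[2]); d=np.array(q[:2])-p[:2]; return np.array([c*d[0]+s*d[1],-s*d[0]+c*d[1],(q[2]-p[2])if len(q)>2 else 0])
E
python3 - <<'E'
from h import *
K,d,r,t=cam(); print("cam",-cv2.Rodrigues(r)[0].T@t)
g=lambda a:c2r(a,185,115,5)
fs={}
for n,m,px in [("tray",TRAY,[(31,130),(735,40),(773,323),(65,415)]),
 ("fixed",DRV,[(132,178),(258,165),(280,345),(153,359)]),
 ("loose",DRV,[(550,121),(678,110),(693,290),(566,301)]),
 ("sq",SQ,[(402,182),(440,178),(600,397),(605,439),(434,459)])]:
    fs[n],e=fit(m,g(px),[.7,0,.1]); print(n,fs[n].round(4),e.round(2), local(fs.get("tray"),fs[n]).round(4))
np.save("fs.npy",fs,allow_pickle=True)
print(px2w(np.array([[427,316],[427,303],[470,298],[471,305]])/1.4,.02).round(3))
im=cv2.imread("pics/top0_raw.png")[115:215,185:345]; im=cv2.resize(im,None,fx=5,fy=5,interpolation=cv2.INTER_CUBIC)
DB=np.array(DRV);DB[:,2]=.01
for n,m in [("tray",TRAY),("fixed",DRV),("loose",DRV),("fixed",DB),("loose",DB),("sq",SQ)]:
    q=(w2px(T(fs[n],m))-[185,115]+.5)*5-.5
    cv2.polylines(im,[q.astype(np.int32)],True,(0,0,255) if m is not DB else (0,160,0),1)
cv2.imwrite("pics/o1.png",im)
E
```

```text
cam [ 0.33203028 -0.0342385   1.63652203]
tray [ 0.6033 -0.0182  0.128 ] 0.22 [0. 0. 0.]
fixed [0.5777 0.1005 0.1165] 0.21 [-0.0103  0.1211 -0.0115]
loose [ 0.612  -0.1525  0.0817] 0.12 [-0.0086 -0.1343 -0.0463]
sq [ 0.4763 -0.0888  0.1264] 0.36 [-0.1351 -0.0537 -0.0016]
[[ 0.399 -0.14   0.02 ]
 [ 0.428 -0.141  0.02 ]
 [ 0.438 -0.234  0.02 ]
 [ 0.423 -0.236  0.02 ]]
```

View pics/o1.png

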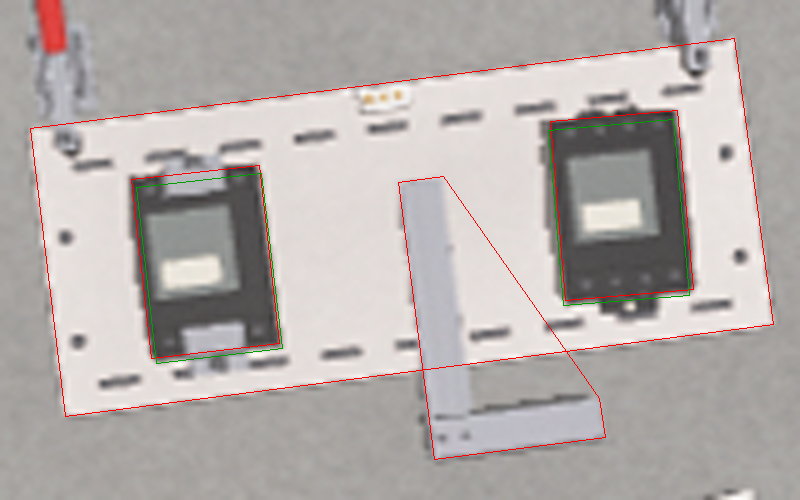

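```bash
cat >> h.py <<'E'
fs=np.load("fs.npy",allow_pickle=True).item(); TR=fs["tray"]
def tp(x,y,z): return T(TR,[[x,y,z]])[0]
c,s=np.cos(TR[2]),np.sin(TR[2])
RX=np.array([[c,s,0],[s,-c,0],[0,0,-1.]])   # jaws along tray y
RY=np.array([[-s,c,0],[c,s,0],[0,0,-1.]])   # jaws along tray x
def st(tag=""):
    a=robot.get_state(); print(tag,round(a["time"],2),"tray xy",local(TR,a["ee_pos"][:2])[:2].round(4),"z",a["ee_pos"][2].round(4),"F",a["force"].round(1),"op",round(a["opening"],3))
def lin(x,y,z,v=.1,th=None,tag=""):
    r=robot.move_linear(tp(x,y,z),velocity=v,threshold=th); st(f"{tag} {r}")
E
python3 - <<'E'
from h import *
yc=fs and local(TR,fs["sq"])[1]+.008
robot.gripper_to(.05)
robot.move_ptp(tp(-.172,yc,.15),RX); st()
lin(-.172,yc,.025,.15)
lin(-.130,yc,.025,.06,30,"push")
lin(-.117,yc,.025,.03,10,"push2")
im=robot.grab_frame("top"); crop(im,185,115,345,215,5,"pics/c2.png")
E
```

```text
3.06 tray xy [-0.172  -0.0464] z 0.1501 F [-0.1 -0.1  0.3] op 0.05
 False 4.04 tray xy [-0.1716 -0.0459] z 0.0256 F [0.1 0.2 0.9] op 0.05
push False 4.89 tray xy [-0.1298 -0.0457] z 0.025 F [-0.3 -0.  -0.6] op 0.05
push2 True 5.22 tray xy [-0.1239 -0.0458] z 0.0246 F [-1.  -0.2 -0.6] op 0.05
```

View pics/c2.png

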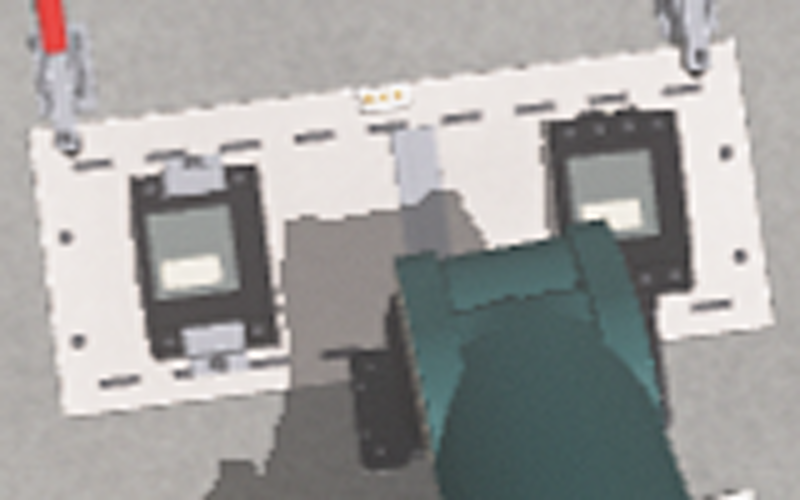

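The blade moved forward about 53 px/5 (~33 mm) to its tip at (415,128). That fits the stock touching the tray edge, with contact felt at TCP x −0.124. Next is the sideways push.

Run:
```python
from h import *
robot.move_linear(tp(-.14,-.046,.025),velocity=.1)
robot.move_linear(tp(-.14,-.046,.09),velocity=.2)
robot.gripper_to(0)
y0=-.0537-.0525-.008-.014
robot.move_ptp(tp(-.104,y0,.09),RY); st()
lin(-.104,y0,.034,.12)
lin(-.104,-.038,.034,.06,30,"push")
lin(-.104,-.020,.034,.02,10,"push2")
# back off, x push again
lin(-.104,-.045,.034,.1); 
robot.move_linear(tp(-.104,-.045,.09),velocity=.2)
robot.gripper_to(.05)
robot.move_ptp(tp(-.15,.035,.09),RX); lin(-.15,.035,.025,.15); lin(-.135,.035,.025,.08)
lin(-.112,.035,.025,.03,12,"pushx")
```

```text
8.32 tray xy [-0.1041 -0.128 ] z 0.09 F [ 0.2 -0.1 -0. ] op 0.001
 False 8.94 tray xy [-0.1037 -0.128 ] z 0.0343 F [-0.8  0.7  0.5] op 0.001
push False 10.59 tray xy [-0.104  -0.0375] z 0.034 F [ 0.8 -2.7  2.5] op 0.0
push2 True 11.12 tray xy [-0.1045 -0.0301] z 0.0338 F [ 0.7 -2.2  2. ] op 0.001
 False 11.42 tray xy [-0.1041 -0.045 ] z 0.0338 F [-0.   1.2  0.2] op 0.001
 False 14.74 tray xy [-0.1498  0.0351] z 0.0253 F [0.  0.5 0.7] op 0.05
 False 15.08 tray xy [-0.1345  0.035 ] z 0.0255 F [-0.1 -0.3 -0.1] op 0.05
pushx True 15.57 tray xy [-0.124   0.0348] z 0.0246 F [-1.4 -0.  -0.1] op 0.05
```

Run:
```python
from h import *
robot.move_linear(tp(-.14,.035,.025),velocity=.1)
robot.move_linear(tp(-.14,.035,.09),velocity=.2)
robot.gripper_to(.07)
# go to loose driver's right, high, and look
robot.move_ptp(tp(-.009,-.205,.19),RY); st()
im=robot.grab_frame("top"); cv2.imwrite("pics/top3_raw.png",im[:,:,::-1]); crop(im,185,115,345,215,5,"pics/c3.png")
im=robot.grab_frame("side"); cv2.imwrite("pics/side3_raw.png",im[:,:,::-1])
```

```text
18.56 tray xy [-0.009  -0.2042] z 0.1898 F [ 0.   1.1 -0.1] op 0.07
```

View pics/c3.png

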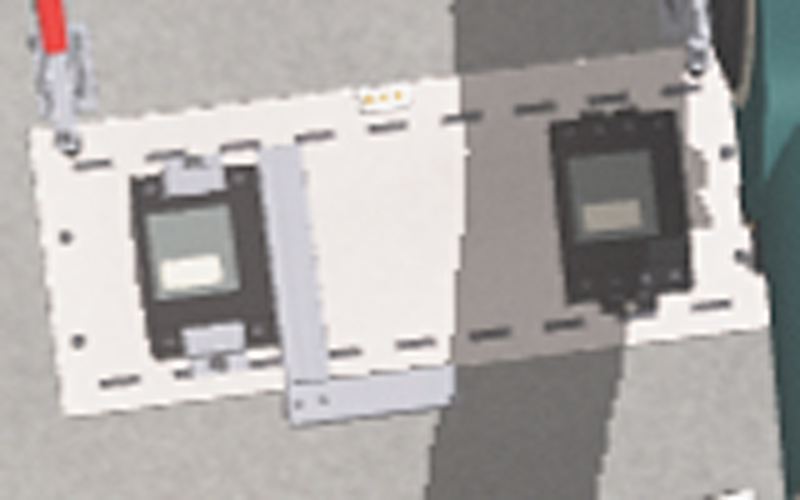

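The blade lies along the fixed driver's right side, from (261,150) to (290,383). The stock's top edge runs along the tray edge to (452,367). I'll check this by a fit, then push the driver.

Run:
```python
from h import *
p,e=fit(SQ,c2r([(261,150),(297,146),(450,366),(456,402),(293,425)],185,115,5),[.5,0,.1]); l=local(TR,p)
print("sq in tray",l.round(4),e.round(2),"stock_face x err",l[0]+.012+.09,"blade-fixed y",l[1]+.0385-.1211)
lin(-.009,-.205,.04,.2)
lin(-.009,-.06,.04,.06,40,"push")
```

```text
sq in tray [-0.1034  0.0318 -0.0047] 0.66 stock_face x err -0.001352299104652982 blade-fixed y -0.05075094234858467
 False 19.56 tray xy [-0.0083 -0.2051] z 0.0412 F [-0.1 -0.4 -0. ] op 0.07
push False 22.12 tray xy [-0.009  -0.0601] z 0.04 F [ 0.7 -2.1 -0.7] op 0.07
```

Run:
```python
from h import *
lin(-.009,-.038,.04,.05,20,"push")
lin(-.009,-.020,.04,.02,9,"push2")
lin(-.009,-.05,.04,.08); lin(-.009,-.05,.15,.2)
robot.move_ptp(tp(-.009,-.22,.2),RY); st()
im=robot.grab_frame("top"); cv2.imwrite("pics/top4_raw.png",im[:,:,::-1]); crop(im,185,115,345,215,5,"pics/c4.png")
im=robot.grab_frame("side"); crop(im,150,130,310,250,5,"pics/s4.png")
```

```text
push False 22.72 tray xy [-0.0089 -0.0376] z 0.04 F [-1.1  0.5  0.2] op 0.07
push2 True 23.23 tray xy [-0.0092 -0.0313] z 0.0398 F [ 1.7 -3.   3.5] op 0.07
 False 23.62 tray xy [-0.0092 -0.0507] z 0.0398 F [-1.2  0.4 -0.1] op 0.07
 False 24.32 tray xy [-0.0095 -0.05  ] z 0.149 F [-0.7 -0.7 -0.3] op 0.07
 25.06 tray xy [-0.0093 -0.2195] z 0.1988 F [-0.1  0.9 -0.4] op 0.07
```

View pics/c4.png

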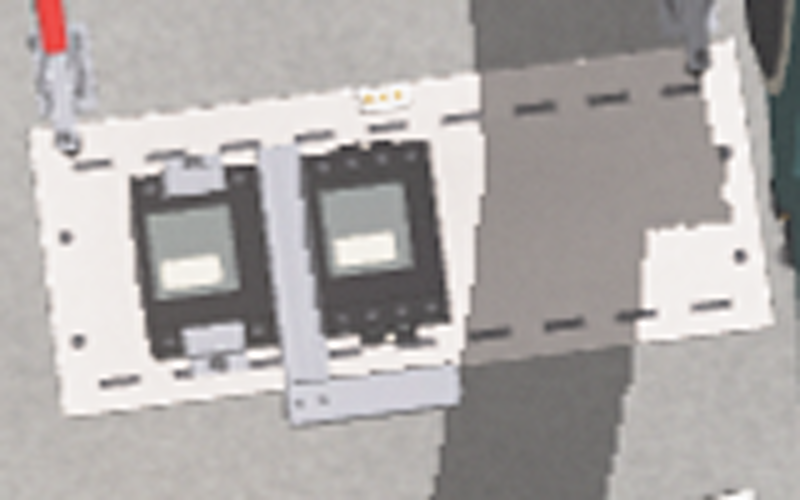

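View pics/s4.png

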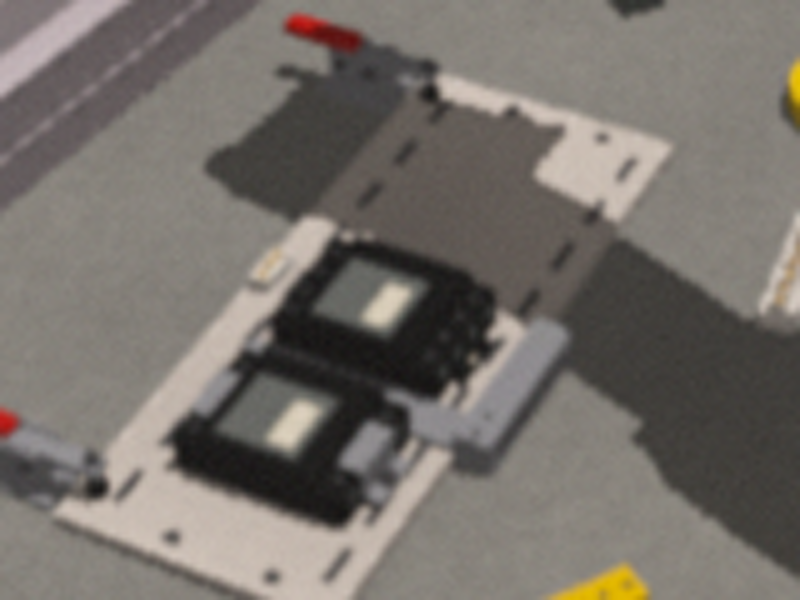

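The driver lies against the blade, with corners (302,156), (428,141), (448,322), (323,340), about 105.6 mm from its neighbour. I'll do one light touch on the stock and one on the driver to confirm both are seated, then hand in.

Run:
```python
from h import *
robot.move_ptp(tp(-.009,-.09,.15),RY); lin(-.009,-.06,.04,.2); lin(-.009,-.02,.04,.03,8,"drv"); 
lin(-.009,-.05,.04,.1); lin(-.009,-.05,.12,.2)
robot.gripper_to(.05)
robot.move_ptp(tp(-.15,.03,.12),RX); lin(-.15,.03,.025,.15); lin(-.112,.03,.025,.03,9,"stock")
lin(-.15,.03,.025,.1); lin(-.15,.03,.15,.2)
robot.move_ptp(tp(-.1,-.25,.2),RX); robot.pause(.3); st()
im=robot.grab_frame("top"); crop(im,185,115,345,215,5,"pics/c5.png")
```

```text
False 26.49 tray xy [-0.0083 -0.0607] z 0.041 F [ 0.6 -0.3  0.4] op 0.07
drv True 27.42 tray xy [-0.0091 -0.0313] z 0.0399 F [ 0.7 -3.3  2.6] op 0.07
 False 27.75 tray xy [-0.0091 -0.0504] z 0.0398 F [-0.5 -1.   0.3] op 0.07
 False 28.3 tray xy [-0.0091 -0.0497] z 0.1202 F [ 0.  -0.1 -0.9] op 0.07
 False 30.99 tray xy [-0.1496  0.03  ] z 0.0255 F [-0.7 -0.  -1. ] op 0.05
stock True 31.86 tray xy [-0.124  0.03 ] z 0.0246 F [-0.1 -0.   0.6] op 0.05
 False 32.27 tray xy [-0.1496  0.0299] z 0.0252 F [ 0.8 -0.5  1.4] op 0.05
 False 33.04 tray xy [-0.1503  0.03  ] z 0.1492 F [-0.2  0.3 -0.7] op 0.05
 34.46 tray xy [-0.0998 -0.2493] z 0.2001 F [ 0.3 -0.1  0. ] op 0.05
```

View pics/c5.png

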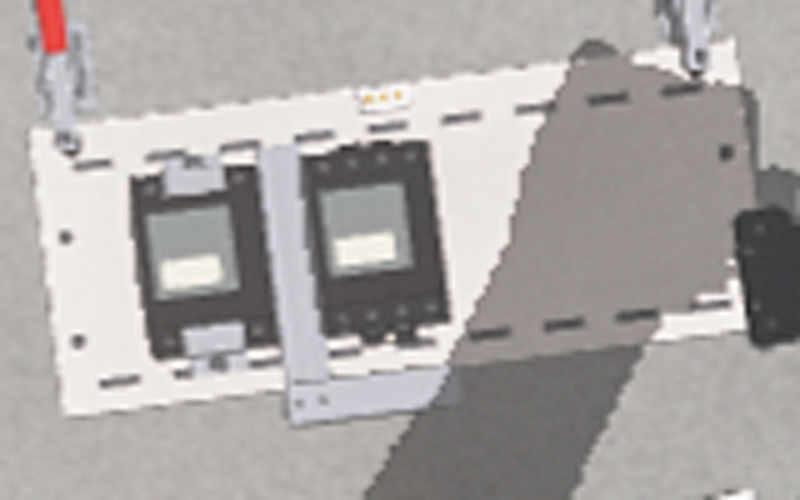

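Nothing has moved: contacts repeat at −0.0313 and −0.1240, and the picture matches the one before. I'm handing it in.

```bash
python3 -c "
from rig import robot
robot.sign_off()"
```

```text
the job is handed in; nothing more can be done
```

The job is handed in. The square's stock is against the tray's front edge with its blade on the screwed-down driver, and the loose driver is against the blade's other edge. I pushed everything with the fingertips and lifted nothing. The robot was clear of everything when I handed in, at about 34.5 s of the 69 s allowed.

- **Repeat touches:** light pushes on the driver and the stock both stopped exactly where the earlier pushes had (−0.0313 m along the tray for the driver, −0.1240 m in front for the stock). So both were still seated.
- **Camera, driver:** in the last pictures the loose driver's centre is about 105.6 mm from its neighbour (target 106), and it looks square and level with it.
- **Camera, square:** the fit put the stock 1.4 mm off the tray edge and 0.005 rad off square, both inside tolerance. It put the blade's middle 50.75 mm from the screwed-down driver's centre. The contact value is 53 mm and the lower limit 50.5, so this one is close to the edge. That fit was coarse (0.66 px error), so I trusted the touches over it.
- **Other items:** I did not measure the bystander items again at the end, but nothing I did should have touched them.

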